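# Lower the loaded lift plate level with the microscope stage by its release valve

## Task

Crack the lift's release valve open a little with its crank (counter-clockwise) so that the plate with the casting sinks slowly, never faster than about 3 cm a second, and shut the valve so that the plate stops flush with the top of the black microscope stage beside it. Leave the valve closed fully home, finger-tight without forcing it, the plate and stage untouched, and the things lying around where they are.

Things in the scene. Friction and masses are not known exactly. Their poses are not given: they have to be found in the camera images.
- lift: Grey steel bed 200 (x) x 520 (y) x 18 mm, fixed to the bench, carrying, from its -y to its +y end, the microscope stage, the lift with its plate, and an aluminium valve block (85 x 80 mm, top 73 mm above the bench) with the release valve on top. Origin on the bench under the lift's ram; z up.
- valve_axis (a point): Centre of the release valve's vertical stem, at the top of the crank's hub, about 103 mm above the bench. The crank turns about the vertical line through it.
- knob (a point): The crank's knob: a black upright round pin, 18 mm in diameter, at the end of the crank's arm (round steel bar 12 mm thick, its top 101 mm above the bench), 85 mm from the valve's axis. It runs from 97 to 151 mm above the bench; this point is on its centre line, 131 mm above the bench. It does not spin on the arm.
- crank: The whole crank of the release valve: hub, arm and knob. Origin on the valve's axis 73 mm above the bench; z up; in its frame the arm points 140 degrees counter-clockwise from x. At the knob, opening takes 3 to 6 N, closing 6 to 10 N. At the closed stop the resistance jumps; from about 25 N the seat gives way, and over 30 N, 0.05 rad past the stop, it is ruined.
- valve (a joint): Turn of the release valve, rad: 0 = closed home on its stop, grows counter-clockwise seen from above (opening), to 1.3. It stays where left. At first nothing moves; somewhere between 0.25 and 0.9, depending on the unknown load, the plate starts to sink; about 0.1 further it already sinks at 30 mm/s, so the useful range is narrow. Turned back, it slows and stops.
- ram (a joint): Height of the lift's ram, m: 0 at the bottom, grows upwards, starting at 0.07 to 0.085; the top of the plate is 90 mm above the bench at 0. The ram can only sink; it cannot be pumped up here.
- plate: The lift plate: aluminium 150 (x) x 160 (y) x 15 mm, with a dark steel casting about 85 x 70 x 70 mm bolted on it, together 3 to 5.2 kg, on the ram. Origin at the centre of the plate's underside; z up.
- plate_top (a point): Point on the plate's upper face, 15 mm in from its edge next to the microscope stage.
- stage_top (a point): Point on the upper face of the black microscope stage (190 x 200 mm, with a white disc and the microscope's column and lens on it), 15 mm in from its edge next to the plate; 100 to 125 mm above the bench, differing from time to time. It stands 8 mm away from the plate's side. The plate is flush when plate_top is at this height.
- stage: The black microscope stage with its column and lens. Origin at the centre of its upper face; z up.
- lens: Spare black lens barrel standing on the bench, 48 mm in diameter, 75 mm tall. Origin at the centre of its underside. To be left alone.
- keypad: Grey control pad with black keys, 160 x 75 x 32 mm, lying on the bench. Origin at the centre of its underside. To be left alone.
- tray: Empty white tray 110 x 150 x 30 mm. Origin at the centre of its underside. To be left alone.

How it is judged:
On the way:
1. the valve is opened and the plate has sunk at least 8 mm (value of joint valve above 0.12 rad and distance of plate_top from where it was at the start of the episode above 0.008 m).
At the end, for the whole second after the job is handed in: The plate's top is within 4 mm of the height of the stage's top and at rest, and the valve is closed home (within 0.025 rad of its stop) (z of plate_top in the frame of stage_top between -0.004 and 0.004 m and value of joint valve below 0.025 rad and linear speed of plate below 0.003 m/s); the robot touches nothing.
It fails at once if the plate sinks faster than 35 mm/s (velocity of joint ram below -0.035 m/s).
It fails at once if the valve is forced beyond its closed stop (the seat gives way by 0.05 rad, at about 30 N on the knob) (value of joint valve below -0.05 rad).
It fails at once if the robot touches the plate or its casting (contact force between any of the fingers, the arm and plate above 2 N).
It fails at once if the robot touches the microscope stage (contact force between any of the fingers, the arm and stage above 2 N).
It fails at once if a bystander is moved by more than 20 mm (distance of any of lens, keypad, tray from where it was at the start of the episode above 0.02 m).
It also fails if it takes over 72 s, if anything falls off the work surface, if the arm or the gripper's body presses on something with over 40 N, if the wrist force passes 120 N, or if a joint passes its speed limit or range.

## Robot

A 6-joint arm with a two-finger parallel gripper is mounted at the origin on the work surface. World frame = base frame: x ahead of the robot, y to its left, z up, the work surface at z = 0. Lengths are in m, angles in rad, forces in N, time in s.
With the tool pointing down it reaches from about 0.35 to 0.775 m from the base axis. Payload 5.5 kg.
Tool frame: the origin (TCP) lies at the very end of the fingers, on their centre line; the grasp point (between the pads) lies 19 mm behind it; z points along the fingers, y is the line along which they close (so a half turn about z gives the same grasp; the last joint's range is limited). The gripper opens to 85 mm and grips with 20 to 120 N. Pads are 22 mm wide; open, the fingers measure 114 mm over their backs; the gripper's body (76 mm by 85 mm) begins 54 mm behind the grasp point. The pads swing forward as they close: fully open they stand 13 mm farther back than shut.
Start: joints at [1.038, 0.313, 0.046, 1.304, 0, 1.431], TCP at [0.22, 0.531, 0.231] pointing down, gripper open.
Joint ranges: [-2.76, 2.76], [-0.86, 1.69], [-1.03, 1.26], [-2.2, 2.34], [-1.47, 1.5], [-3.14, 3.14]. Speed limits (rad/s): [2.57, 2.57, 3.14, 3.14, 3.14, 3.14].

## Interface

Orientations are given as a 3x3 rotation matrix whose columns are the frame's x, y, z axes.
In Python, from rig import manip gives the robot as it stands.
- The arm moves only by the tool servo_tool, never from a script. Its argument "series" is one flat list of numbers, 7 for each row, row after row: the shift along the tool's x, y, z in m, then the turn, a rotation vector about the tool's x, y, z in degrees, then the finger opening in m, from 0 to 0.0854. In form: [tx, ty, tz, wx, wy, wz, claw, tx, ty, tz, wx, wy, wz, claw, ...]. A call has 1 to 8 rows; each row shifts and turns the commanded pose from where the row before left it, along the tool's axes as they then stand; what a row does not reach is not made up. A row lasts 1/10 s, in which the tool goes at most 50 mm and 8.59 degrees, less where a joint would pass 70% of its speed; a pose out of reach is approached as far as the arm can. A call is refused whole if a number of a shift passes 0.05 or a number of a turn 8.59, either way. A call with a gripper value outside its range is refused whole. The fingers move at their own pace and stop on an object; "grip_force" is the grip in N (left out, the last holds). Time passes only in rows, so rows that do not move let the fingers close. It gives the time, the measured TCP pose, the force, the opening and the grip force at its end, in the units of the state.
- manip.get_obs(): the state, without advancing time (a new reading comes with each control period).
- manip.get_image(name): name is "scene" or "side" or "wrist"; returns a dict with "img" (420x560x3 uint8, red, green, blue), "range_z" (420x560 float32, m along the optical axis (not along the pixel's ray), 0 where there is no reading), "fx", "fy", "cx", "cy" (pixels), "pose" (4x4, takes a point from camera to world coordinates); the wrist camera has in their place "T_tool_cam" (4x4, takes a point from camera to tool coordinates, whose origin is the TCP and whose axes are the flange's). Camera axes: x right, y down, z forward; pixel columns grow to the right and rows downward; lengths in m; the calibration is good to about 2 mm. A picture is of the moment at which its call begins: read the wrist's pose just before it.
- manip.hand_in(): hands the job in; it is judged then, once.
The state is a dict: "clock": time; "joint_pos": joint angles; "qvel": joint speeds; "tau": joint torques, N m; "ee_pos": TCP position; "ee_rot": TCP orientation; "wrist_force": force on the tool from outside, world axes, zero at the start; "torque": the same for the moment, N m; "finger_gap": opening from 0.0 (shut) to 1.0 (fully open); "grasp_force": force on a finger pad.
Only numpy, scipy, OpenCV 4.12 (cv2) and the standard library are available. Lean on these libraries where they do the work, as an engineer would, in place of code of your own. Each camera call takes 0.05 s, during which the arm holds its last target. There are 200 camera calls.

## Working session

There is one attempt and no reset: what is moved stays moved. The work goes in short steps, Python scripts to look and compute and a tool call to move; the robot and the scene stay as the last step left them, time stands still between calls to the robot, and variables do not carry over. Pictures are saved under pics/ and viewed, at most 10 in all, crops included, and the job is handed in when it is done.

Besides the shell and the picture viewer there is one more tool, called after "Call:" by a JSON object that holds its "api" and its "payload". servo_tool: Moves the arm, as the interface text tells. Its arguments: {"type":"object","properties":{"series":{"type":"array"},"grip_force":{"type":"number"}},"required":["series"]}

```bash
mkdir -p pics; python3 - <<'E'
from rig import manip
import cv2,numpy as np
o=manip.get_obs();print(o)
for n in("scene","side"):
    d=manip.get_image(n);cv2.imwrite(f"pics/{n}0.png",d["img"][:,:,::-1]);np.savez(f"{n}0.npz",**d)
    print(n,d["fx"],d["cx"],d["cy"],d["pose"].round(3).tolist())
E
```

```text
{'clock': 0.0, 'joint_pos': array([1.03840962e+00, 3.14000967e-01, 4.49439605e-02, 1.30358682e+00,
       1.36328161e-05, 1.43120419e+00]), 'qvel': array([ 0.00091365, -0.00036556, -0.00130313, -0.00108872,  0.00039133,
        0.0009787 ]), 'tau': array([-2.65320878e-04, -4.80623460e+01,  2.98534352e+01,  1.95004331e-02,
       -3.25815108e-05, -8.78915500e-06]), 'ee_pos': array([0.21982708, 0.53075525, 0.23039423]), 'ee_rot': array([[-9.23842853e-01,  3.82770794e-01, -9.49519223e-04],
       [ 3.82771876e-01,  9.23841533e-01, -1.58488003e-03],
       [ 2.70559508e-04, -1.82762934e-03, -9.99998293e-01]]), 'wrist_force': array([-0.59504102,  0.16695964, -0.44189491]), 'torque': array([-0.0239864 , -0.03210958, -0.02462251]), 'grasp_force': 0.0, 'finger_gap': 0.9966381924640099}
scene 407.1398802049674 281.57520778000327 212.98364089035726 [[-0.479, 0.621, -0.621, 1.26], [0.878, 0.351, -0.326, 0.473], [0.016, -0.701, -0.713, 0.97], [0.0, 0.0, 0.0, 1.0]]
side 415.78880692106856 278.11895329727344 204.9312791691201 [[-0.989, 0.106, -0.108, 0.621], [0.151, 0.647, -0.748, 0.881], [-0.009, -0.755, -0.655, 0.848], [0.0, 0.0, 0.0, 1.0]]
```

View pics/scene0.png

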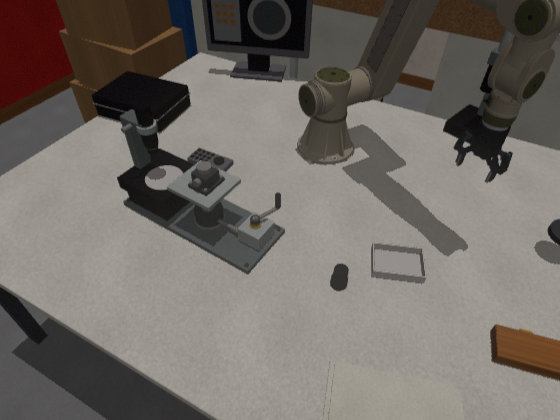

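View pics/side0.png

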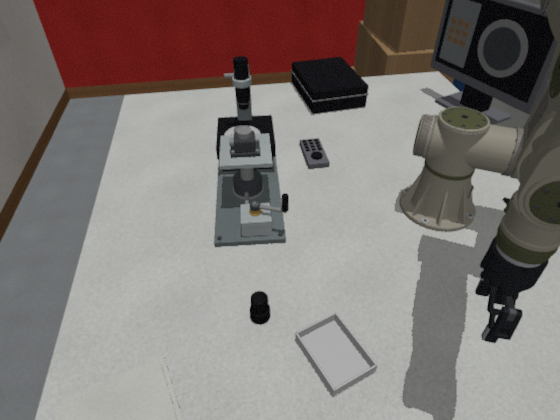

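Scene view: knob at (278,200), hub (256,220), plate (205,183), stage (150,180). Side view: knob (285,202), hub (256,207), plate near (245,160), black stage at (225,135).

```bash
cat > h.py <<'E'
import numpy as np,cv2
def cloud(d,pose=None):
    z=np.asarray(d["range_z"],float);v,u=np.indices(z.shape)
    p=np.stack([(u-d["cx"])/d["fx"]*z,(v-d["cy"])/d["fy"]*z,z],-1)
    T=np.asarray(d["pose"] if pose is None else pose)
    w=p@T[:3,:3].T+T[:3,3]; w[z==0]=np.nan; return w
E
python3 - <<'E'
from h import *
for n,pts in (("scene",dict(knobtop=(278,196),knob=(278,203),hub=(256,219),bedc1=(247,264),bedc2=(281,231),bedl=(128,200),plate=(190,187),plate2=(225,187),disc=(160,180),stage=(140,190),stage2=(185,160),block=(255,236))),
 ("side",dict(knobtop=(285,196),knob=(285,204),hub=(255,207),bedc1=(220,239),bedc2=(281,237),plateL=(225,160),plateR=(266,160),stageL=(222,135),stageR=(268,135),stageR2=(270,128),block=(255,225),lens=(260,298)))):
    d=np.load(n+"0.npz");w=cloud(d)
    for k,(u,v) in pts.items(): print(n,k,np.nanmedian(w[v-1:v+2,u-1:u+2].reshape(-1,3),0).round(3),d["img"][v,u])
    # knob: points z .11-.15 x/y
    m=(w[...,2]>.105)&(w[...,2]<.16)
    r,c=(slice(190,212),slice(262,290)) if n=="scene" else (slice(188,214),slice(276,295))
    q=w[r,c][m[r,c]];print("knobpts",len(q),q.mean(0),q.min(0),q.max(0))
    # bed rectangle
    b=(abs(w[...,2]-.018)<.005)&(w[...,0]>.2)&(w[...,0]<.9)&(w[...,1]<.35)&(w[...,1]>-.5)
    q=w[b][:,:2];rc=cv2.minAreaRect(q.astype(np.float32));print("bed",len(q),rc,cv2.boxPoints(rc).round(3).tolist())
E
```

```text
scene knobtop [0.487 0.054 0.147] [49 46 44]
scene knob [0.487 0.055 0.12 ] [46 44 43]
scene hub [0.563 0.024 0.103] [70 70 70]
scene bedc1 [0.666 0.053 0.023] [61 60 60]
scene bedc2 [0.499 0.073 0.017] [85 88 86]
scene bedl [ 0.632 -0.438  0.02 ] [33 32 33]
scene plate [ 0.606 -0.172  0.175] [42 41 41]
scene plate2 [ 0.554 -0.086  0.173] [126 128 127]
scene disc [ 0.581 -0.32   0.121] [146 142 138]
scene stage [ 0.644 -0.346  0.118] [22 22 21]
scene stage2 [ 0.464 -0.314  0.119] [83 81 77]
scene block [0.599 0.04  0.072] [124 125 124]
knobpts 84 [0.48476371 0.05190069 0.13273155] [0.47081423 0.04137996 0.1053423 ] [0.49153085 0.05850712 0.15393941]
bed 3562 ((0.4961977005004883, -0.04930752515792847), (0.7763921618461609, 0.38758519291877747), 83.2792739868164) [[0.257999986410141, -0.41200000047683716], [0.6430000066757202, -0.4580000042915344], [0.734000027179718, 0.3140000104904175], [0.3490000069141388, 0.35899999737739563]]
side knobtop [0.484 0.054 0.152] [25 24 28]
side knob [0.484 0.056 0.126] [16 17 15]
side hub [0.562 0.027 0.1  ] [53 54 56]
side bedc1 [0.666 0.053 0.019] [59 64 63]
side bedc2 [0.497 0.072 0.019] [100 107 108]
side plateL [ 0.629 -0.102  0.176] [147 154 153]
side plateR [ 0.515 -0.082  0.176] [152 158 158]
side stageL [ 0.631 -0.235  0.175] [103 106 108]
side stageR [ 0.492 -0.213  0.176] [137 143 145]
side stageR2 [ 0.469 -0.341  0.123] [22 18 25]
side block [0.567 0.055 0.062] [100 104 104]
side lens [0.583 0.311 0.077] [30 28 30]
knobpts 115 [0.48304585 0.05315417 0.13317612] [0.47422866 0.04198843 0.10557439] [0.49122579 0.05939595 0.1551576 ]
bed 3041 ((0.4850388169288635, -0.04277887940406799), (0.7739646434783936, 0.38064655661582947), 85.64461517333984) [[0.26600000262260437, -0.414000004529953], [0.6449999809265137, -0.4429999887943268], [0.7039999961853027, 0.32899999618530273], [0.32499998807907104, 0.3580000102519989]]
```

Call:
{"api": "servo_tool", "payload": {"series": [-0.036,-0.029,-0.003,0,0,0,0.0854,-0.036,-0.029,-0.003,0,0,0,0.0854,-0.036,-0.029,-0.003,0,0,0,0.0854,-0.036,-0.029,-0.003,0,0,0,0.0854,-0.036,-0.029,-0.003,0,0,0,0.0854,-0.036,-0.029,0,0,0,0,0.0854,-0.036,-0.029,0,0,0,0,0.0854,-0.036,-0.029,0,0,0,0,0.07]}}

```text
clock: 0.9
ee_pos: [0.3977, 0.2049, 0.2462]
ee_rot: [[-0.924, 0.383, -0.0], [0.383, 0.924, 0.0], [0.0, 0.0, -1.0]]
wrist_force: [0.4, 1.4, -0.2]
finger_gap: 0.854
grasp_force: 0.0
```

Call:
{"api": "servo_tool", "payload": {"series": [-0.034,-0.028,0,0,0,0,0.05,-0.034,-0.028,0,0,0,0,0.05,-0.034,-0.028,0,0,0,0,0.05,-0.02,-0.02,0,0,0,-5.5,0.05,0,0,0,0,0,0,0.05,0,0,0,0,0,0,0.05,0,0,0,0,0,0,0.05]}}

```text
clock: 1.6
ee_pos: [0.4696, 0.0646, 0.2461]
ee_rot: [[-0.956, 0.292, -0.001], [0.292, 0.956, 0.0], [0.001, 0.0, -1.0]]
wrist_force: [0.1, 0.5, -0.7]
finger_gap: 0.583
grasp_force: 0.0
```

```bash
python3 - <<'E'
from rig import manip
from h import *
o=manip.get_obs();T=np.eye(4);T[:3,:3]=o["ee_rot"];T[:3,3]=o["ee_pos"]
d=manip.get_image("wrist");w=cloud(d,T@d["T_tool_cam"]);cv2.imwrite("pics/w1.png",d["img"][:,:,::-1])
print(o["clock"],o["ee_pos"],o["ee_rot"].round(3).tolist(),o["finger_gap"],o["joint_pos"].round(2))
m=(w[...,2]>.14)&(w[...,2]<.158)&(np.hypot(w[...,0]-.48,w[...,1]-.05)<.03)
q=w[m];print("wrist knobtop",len(q),np.median(q,0),q.min(0),q.max(0), np.argwhere(m).mean(0))
for n in("scene","side"):
    W=cloud(np.load(n+"0.npz"));z=W[...,2]
    m=(abs(z-.175)<.004)&(W[...,0]>.4)&(W[...,0]<.7)&(W[...,1]<0)&(W[...,1]>-.3)
    q=W[m];rc=cv2.minAreaRect(q[:,:2].astype(np.float32));print(n,"plate",np.median(q[:,2]),rc,cv2.boxPoints(rc).round(3).tolist())
    m=(abs(z-.12)<.008)&(W[...,0]>.4)&(W[...,0]<.75)&(W[...,1]<-.25)&(W[...,1]>-.42)
    q=W[m];print("stage",len(q),np.percentile(q[:,2],[10,30,50,70,90]).round(4),q.min(0),q.max(0))
E
```

```text
1.6 [0.46961735 0.06458524 0.24606438] [[-0.956, 0.292, -0.001], [0.292, 0.956, 0.0], [0.001, 0.0, -1.0]] 0.583005484970338 [-0.03  0.11 -0.17  1.29  0.    0.26]
wrist knobtop 386 [0.47851685 0.05074877 0.15004702] [0.47154657 0.04131322 0.14006189] [0.48851007 0.05872724 0.15196749] [227.15544041 265.80310881]
scene plate 0.17344493308971065 ((0.5666492581367493, -0.15346546471118927), (0.16270947456359863, 0.15161627531051636), 85.19154357910156) [[0.48399999737739563, -0.2280000001192093], [0.6349999904632568, -0.2409999966621399], [0.6489999890327454, -0.07900000363588333], [0.49799999594688416, -0.06599999964237213]]
stage 1834 [0.1189 0.1205 0.1215 0.1224 0.1239] [ 0.45241736 -0.41997181  0.11205091] [ 0.6534734  -0.25006359  0.12770801]
side plate 0.17561112015348457 ((0.5672202706336975, -0.15357986092567444), (0.16566167771816254, 0.14954231679439545), 85.55200958251953) [[0.4860000014305115, -0.23000000417232513], [0.6349999904632568, -0.24199999868869781], [0.6480000019073486, -0.07699999958276749], [0.49900001287460327, -0.06499999761581421]]
stage 798 [0.1218 0.1231 0.1239 0.1247 0.1259] [ 0.45384932 -0.41988767  0.11251039] [ 0.65477321 -0.25049629  0.12798354]
```

View pics/w1.png

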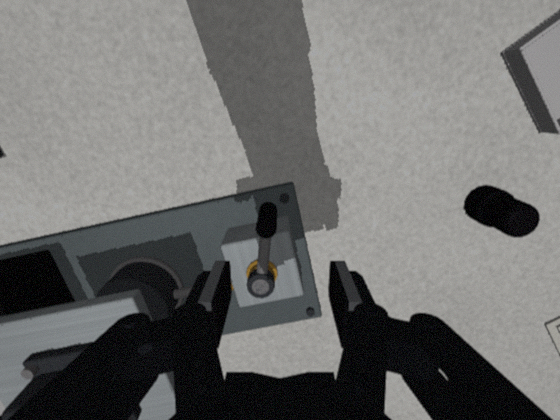

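Wrist view: knob at (266,212), hub (261,284), the plate to the left; fingers straddle the knob line. I descend onto the knob and grip it.

Call:
{"api": "servo_tool", "payload": {"series": [-0.0143,-0.0108,0,0,0,0,0.05,0,0,0.03,0,0,0,0.05,0,0,0.04,0,0,0,0.05,0,0,0.04,0,0,0,0.045,0,0,0.018,0,0,0,0.04,0,0,0,0,0,0,0.035,0,0,0,0,0,0,0.03], "grip_force": 20}}

```text
clock: 2.35
ee_pos: [0.4812, 0.0495, 0.1188]
ee_rot: [[-0.956, 0.292, 0.0], [0.292, 0.956, -0.0], [-0.0, 0.0, -1.0]]
wrist_force: [0.8, -0.5, 0.2]
finger_gap: 0.355
grasp_force: 0.0
```

Call:
{"api": "servo_tool", "payload": {"series": [0,0,0,0,0,0,0.02,0,0,0,0,0,0,0.018,0,0,0,0,0,0,0.015,0,0,0,0,0,0,0.012,0,0,0,0,0,0,0.01], "grip_force": 20}}

```text
clock: 2.85
ee_pos: [0.4821, 0.0488, 0.1199]
ee_rot: [[-0.956, 0.293, 0.003], [0.293, 0.956, -0.001], [-0.003, -0.0, -1.0]]
wrist_force: [0.2, -3.5, 6.8]
finger_gap: 0.204
grasp_force: 20.7
```

```bash
cat > see.py <<'E'
from rig import manip
from h import *
def fit(W,col,z0,reg,dz=.009):
    d=W-np.array([.567,-.1535,0]);c,s=np.cos(np.deg2rad(-4.6)),np.sin(np.deg2rad(-4.6))
    X=d[...,0]*c+d[...,1]*s;Y=-d[...,0]*s+d[...,1]*c
    m=(X>reg[0])&(X<reg[1])&(Y>reg[2])&(Y<reg[3])&col&(abs(W[...,2]-z0)<dz)
    q=W[m];return len(q),(np.median(q[:,2]) if len(q)>5 else np.nan)
def heights(zp=None):
    out={}
    for n in("scene","side"):
        d=manip.get_image(n);W=cloud(d);L=d["img"].astype(int).sum(2)/3
        s=fit(W,L<60,.12,(-.09,.09,-.27,-.10)); b=fit(W,L>=0,.018,(-.09,.09,.09,.215),.006)
        ts=[]
        for z in np.arange(.10,.18,.002):
            r=fit(W,L>=0,z,(-.07,.07,.047,.074),.003);ts.append((r[0],r[1]))
        p=max(ts)
        out[n]=(s,p,b,float(p[1]-s[1])*1000)
    return out
if __name__=="__main__":
    o=manip.get_obs();print(o["clock"],o["ee_pos"].round(4),o["ee_rot"][:2,:2].round(4).tolist(),o["wrist_force"].round(1),o["finger_gap"].round(3),o["grasp_force"])
    for k,v in heights().items():print(k,v)
E
python3 see.py
```

```text
Traceback (most recent call last):
  File "see.py", line 20, in <module>
    o=manip.get_obs();print(o["clock"],o["ee_pos"].round(4),o["ee_rot"][:2,:2].round(4).tolist(),o["wrist_force"].round(1),o["finger_gap"].round(3),o["grasp_force"])
                                                                                                                           ^^^^^^^^^^^^^^^^^^^^^
AttributeError: 'float' object has no attribute 'round'
```

Call:
{"api": "servo_tool", "payload": {"series": [0,-0.0021,-0.001,0,0,-1.45,0.01,-0.0001,-0.0021,0,0,0,-1.45,0.01,0,-0.0021,0,0,0,-1.45,0.01,0,-0.0021,0,0,0,-1.45,0.01,-0.0001,-0.0022,0,0,0,-1.45,0.01,0,-0.0022,0,0,0,-1.45,0.01,0,-0.0022,0,0,0,-1.45,0.01]}}

```text
clock: 3.55
ee_pos: [0.4775, 0.0351, 0.1199]
ee_rot: [[-0.993, 0.117, 0.0], [0.117, 0.993, 0.001], [-0.0, 0.001, -1.0]]
wrist_force: [0.4, 3.1, 7.4]
finger_gap: 0.207
grasp_force: 20.9
```

```bash
sed -i 's/o\["finger_gap"\].round(3)/round(o["finger_gap"],3)/; s/.round(1),round/.round(1),"ang",np.degrees(np.arctan2(*(o["ee_pos"][[1,0]]-np.array([.0251,.5636])))).round(2),"r",np.hypot(*(o["ee_pos"][:2]-np.array([.5636,.0251]))).round(4),round/' see.py; python3 see.py
```

```text
3.55 [0.4775 0.0351 0.1199] [[-0.9931, 0.1169], [0.1169, 0.9931]] [0.4 3.1 7.4] ang 173.35 r 0.0867 0.207 20.923213362693787
scene ((1007, np.float64(0.12151323175513717)), (279, np.float64(0.17364908933472456)), (967, np.float64(0.01776681412156833)), 52.13585757958739)
side ((500, np.float64(0.12398403069517167)), (261, np.float64(0.17557946433333416)), (982, np.float64(0.01999446620576406)), 51.59543363816249)
```

Call:
{"api": "servo_tool", "payload": {"series": [0,-0.0017,0,0,0,-1.15,0.01,0,-0.0017,0,0,0,-1.15,0.01,-0.0001,-0.0017,0,0,0,-1.15,0.01,0,-0.0017,0,0,0,-1.15,0.01,0,-0.0017,0,0,0,-1.15,0.01,0,0,0,0,0,0,0.01,0,0,0,0,0,0,0.01]}}

```text
clock: 4.35
ee_pos: [0.4759, 0.0267, 0.1198]
ee_rot: [[-1.0, 0.018, -0.002], [0.018, 1.0, 0.001], [0.002, 0.001, -1.0]]
wrist_force: [-3.3, 2.9, 10.3]
finger_gap: 0.202
grasp_force: 21.1
```

```bash
python3 see.py
```

```text
4.35 [0.4759 0.0267 0.1198] [[-0.9998, 0.0178], [0.0178, 0.9998]] [-3.3  2.9 10.3] ang 178.97 r 0.0877 0.202 21.121702194213867
scene ((988, np.float64(0.1215280560193498)), (292, np.float64(0.17336530037320508)), (947, np.float64(0.017748520697242753)), 51.83724435385528)
side ((506, np.float64(0.12400158218018986)), (268, np.float64(0.17565058448866772)), (992, np.float64(0.02014174686901099)), 51.649002308477854)
```

Call:
{"api": "servo_tool", "payload": {"series": [0.0003,-0.0009,-0.001,0,0,-0.57,0.01,0,-0.0009,-0.001,0,0,-0.57,0.01,0,-0.0008,0,0,0,-0.57,0.01,0,-0.0008,0,0,0,-0.57,0.01,0,0,0,0,0,0,0.01,0,0,0,0,0,0,0.01,0,0,0,0,0,0,0.01]}}

```text
clock: 5.15
ee_pos: [0.4757, 0.0231, 0.1203]
ee_rot: [[-1.0, -0.021, -0.003], [-0.021, 1.0, 0.001], [0.003, 0.001, -1.0]]
wrist_force: [0.2, 3.9, -12.3]
finger_gap: 0.199
grasp_force: 19.8
```

```bash
python3 see.py
```

```text
5.15 [0.4757 0.0231 0.1203] [[-0.9998, -0.0206], [-0.0206, 0.9998]] [  0.2   3.9 -12.3] ang -178.67 r 0.0879 0.199 19.790512025356293
scene ((1004, np.float64(0.12153264979157441)), (279, np.float64(0.17351423304967528)), (956, np.float64(0.017698881931453914)), 51.98158325810087)
side ((506, np.float64(0.12389729612694161)), (269, np.float64(0.1756595634855337)), (993, np.float64(0.0201807813611381)), 51.76226735859208)
```

Call:
{"api": "servo_tool", "payload": {"series": [0,-0.0009,0.001,0,0,-0.57,0.01,0,-0.0009,0,0,0,-0.57,0.01,0,-0.0008,0,0,0,-0.57,0.01,0,-0.0008,0,0,0,-0.57,0.01,0,0,0,0,0,0,0.01,0,0,0,0,0,0,0.01,0,0,0,0,0,0,0.01]}}

```text
clock: 5.95
ee_pos: [0.4754, 0.0196, 0.1202]
ee_rot: [[-0.998, -0.061, -0.003], [-0.061, 0.998, 0.0], [0.003, 0.0, -1.0]]
wrist_force: [-3.1, 4.2, -5.9]
finger_gap: 0.202
grasp_force: 20.5
```

```bash
python3 see.py
```

```text
5.95 [0.4754 0.0196 0.1202] [[-0.9982, -0.0605], [-0.0605, 0.9982]] [-3.1  4.2 -5.9] ang -176.45 r 0.0883 0.202 20.481779873371124
scene ((1005, np.float64(0.12149571517882529)), (283, np.float64(0.17330889071411693)), (951, np.float64(0.017722906023511786)), 51.813175535291634)
side ((510, np.float64(0.12409385367340958)), (267, np.float64(0.17575478559635183)), (997, np.float64(0.02007458728535849)), 51.66093192294225)
```

Call:
{"api": "servo_tool", "payload": {"series": [0.0003,-0.0009,0,0,0,-0.57,0.01,0.0001,-0.0009,0,0,0,-0.57,0.01,0,-0.0008,0,0,0,-0.57,0.01,0.0001,-0.0008,0,0,0,-0.57,0.01,0,0,0,0,0,0,0.01,0,0,0,0,0,0,0.01,0,0,0,0,0,0,0.01]}}

```text
clock: 6.75
ee_pos: [0.4754, 0.0162, 0.1202]
ee_rot: [[-0.995, -0.1, -0.002], [-0.1, 0.995, 0.0], [0.002, 0.001, -1.0]]
wrist_force: [-3.8, 4.4, -8.0]
finger_gap: 0.209
grasp_force: 20.4
```

```bash
sed -i 's/\.0251/.0180/g;s/\.5636/.5604/g' see.py; python3 see.py
```

```text
6.75 [0.4754 0.0162 0.1202] [[-0.995, -0.1002], [-0.1002, 0.995]] [-3.8  4.4 -8. ] ang -178.8 r 0.085 0.209 20.446611642837524
scene ((995, np.float64(0.12140779356359044)), (280, np.float64(0.17333981118973135)), (943, np.float64(0.01768647109681254)), 51.93201762614091)
side ((503, np.float64(0.12408550235183147)), (267, np.float64(0.17583903517305655)), (1000, np.float64(0.01999407027824085)), 51.75353282122508)
```

Call:
{"api": "servo_tool", "payload": {"series": [0.0003,-0.0009,0,0,0,-0.57,0.01,0.0001,-0.0009,0,0,0,-0.57,0.01,0,-0.0008,0,0,0,-0.57,0.01,0.0001,-0.0008,0,0,0,-0.57,0.01,0,0,0,0,0,0,0.01,0,0,0,0,0,0,0.01,0,0,0,0,0,0,0.01]}}

```text
clock: 7.55
ee_pos: [0.4754, 0.0128, 0.1202]
ee_rot: [[-0.99, -0.14, -0.002], [-0.14, 0.99, 0.0], [0.002, 0.001, -1.0]]
wrist_force: [-3.1, 4.3, -7.0]
finger_gap: 0.2
grasp_force: 20.4
```

```bash
python3 see.py
```

```text
7.55 [0.4754 0.0128 0.1202] [[-0.9902, -0.1398], [-0.1398, 0.9902]] [-3.1  4.3 -7. ] ang -176.51 r 0.0852 0.2 20.410660207271576
scene ((1023, np.float64(0.12147358170502898)), (270, np.float64(0.16327825683452812)), (963, np.float64(0.01776425370158663)), 41.804675129499145)
side ((537, np.float64(0.12401748159266024)), (266, np.float64(0.16430619734656027)), (992, np.float64(0.020087071501003306)), 40.28871575390003)
```

Call:
{"api": "servo_tool", "payload": {"series": [0,0.0015,0,0,0,0.5,0.01,-0.0001,0.0008,0,0,0,0.5,0.01,0,0.0008,0,0,0,0.5,0.01,0,0,0,0,0,0,0.01]}}

```text
clock: 8.05
ee_pos: [0.4755, 0.0137, 0.1203]
ee_rot: [[-0.994, -0.112, -0.002], [-0.112, 0.994, -0.005], [0.002, -0.004, -1.0]]
wrist_force: [-3.0, -4.9, -7.1]
finger_gap: 0.203
grasp_force: 20.5
```

```bash
python3 see.py
```

```text
8.05 [0.4755 0.0137 0.1203] [[-0.9937, -0.1118], [-0.1118, 0.9937]] [-3.  -4.9 -7.1] ang -177.1 r 0.085 0.203 20.542864501476288
scene ((1061, np.float64(0.12148489941868956)), (283, np.float64(0.15355603810994967)), (945, np.float64(0.01758563749614206)), 32.0711386912601)
side ((592, np.float64(0.1240449625798275)), (249, np.float64(0.15522297694301035)), (1001, np.float64(0.020081001924957653)), 31.17801436318285)
```

Call:
{"api": "servo_tool", "payload": {"series": [-0.0001,0.0016,0,0,0,0.9,0.01,-0.0001,0.0016,0,0,0,0.9,0.01,-0.0001,0.0014,0,0,0,0.8,0.01,0,0,0,0,0,0,0.01]}}

```text
clock: 8.55
ee_pos: [0.4755, 0.0181, 0.1203]
ee_rot: [[-0.998, -0.066, -0.001], [-0.066, 0.998, -0.005], [0.002, -0.005, -1.0]]
wrist_force: [-3.3, -6.6, -7.7]
finger_gap: 0.202
grasp_force: 20.6
```

```bash
python3 see.py
```

```text
8.55 [0.4755 0.0181 0.1203] [[-0.9978, -0.0662], [-0.0662, 0.9978]] [-3.3 -6.6 -7.7] ang 179.95 r 0.0849 0.202 20.55829793214798
scene ((1098, np.float64(0.12141244237886495)), (285, np.float64(0.14776691523786023)), (951, np.float64(0.01779248797000177)), 26.35447285899528)
side ((616, np.float64(0.12394470053543688)), (260, np.float64(0.149843687628891)), (994, np.float64(0.020072779494527626)), 25.898987093454117)
```

Call:
{"api": "servo_tool", "payload": {"series": [0,0,0,0,0,0,0.01,0,0,0,0,0,0,0.01,0,0,0,0,0,0,0.01]}}

```text
clock: 8.95
ee_pos: [0.4755, 0.0181, 0.1203]
ee_rot: [[-0.998, -0.066, -0.001], [-0.066, 0.998, -0.005], [0.002, -0.005, -1.0]]
wrist_force: [-3.6, -5.4, -8.9]
finger_gap: 0.2
grasp_force: 20.5
```

```bash
python3 see.py
```

```text
8.95 [0.4755 0.0181 0.1203] [[-0.9978, -0.0664], [-0.0664, 0.9978]] [-3.6 -5.4 -8.9] ang 179.95 r 0.0849 0.2 20.54039239883423
scene ((1115, np.float64(0.12147547805423942)), (271, np.float64(0.1455649213161504)), (958, np.float64(0.017831949036936856)), 24.08944326191098)
side ((640, np.float64(0.1239432401244292)), (266, np.float64(0.14759468236071926)), (1006, np.float64(0.019954387071588864)), 23.651442236290066)
```

Call:
{"api": "servo_tool", "payload": {"series": [0,0,0,0,0,0,0.01,0,0,0,0,0,0,0.01,0,0,0,0,0,0,0.01,0,0,0,0,0,0,0.01,0,0,0,0,0,0,0.01,0,0,0,0,0,0,0.01,0,0,0,0,0,0,0.01,0,0,0,0,0,0,0.01]}}

```text
clock: 9.85
ee_pos: [0.4755, 0.018, 0.1202]
ee_rot: [[-0.998, -0.066, -0.001], [-0.066, 0.998, -0.005], [0.002, -0.005, -1.0]]
wrist_force: [-2.4, -6.2, -8.1]
finger_gap: 0.2
grasp_force: 20.5
```

Call:
{"api": "servo_tool", "payload": {"series": [0,0,0,0,0,0,0.01,0,0,0,0,0,0,0.01,0,0,0,0,0,0,0.01,0,0,0,0,0,0,0.01,0,0,0,0,0,0,0.01,0,0,0,0,0,0,0.01,0,0,0,0,0,0,0.01,0,0,0,0,0,0,0.01]}}

```text
clock: 10.65
ee_pos: [0.4755, 0.0181, 0.1203]
ee_rot: [[-0.998, -0.066, -0.001], [-0.066, 0.998, -0.005], [0.002, -0.005, -1.0]]
wrist_force: [-4.5, -6.0, -7.8]
finger_gap: 0.203
grasp_force: 20.5
```

```bash
python3 see.py
```

```text
10.65 [0.4755 0.0181 0.1203] [[-0.9978, -0.0664], [-0.0664, 0.9978]] [-4.5 -6.  -7.8] ang 179.94 r 0.0849 0.203 20.53915947675705
scene ((1141, np.float64(0.12148371634387489)), (266, np.float64(0.13669943218794967)), (961, np.float64(0.017651835896625223)), 15.215715844074772)
side ((694, np.float64(0.12390320863476162)), (259, np.float64(0.13918076256390566)), (1004, np.float64(0.019918802796239532)), 15.27755392914404)
```

Call:
{"api": "servo_tool", "payload": {"series": [0,0,0,0,0,0,0.01,0,0,0,0,0,0,0.01,0,0,0,0,0,0,0.01,0,0,0,0,0,0,0.01,0,0,0,0,0,0,0.01,0,0,0,0,0,0,0.01,0,0,0,0,0,0,0.01,0,0,0,0,0,0,0.01]}}

```text
clock: 11.55
ee_pos: [0.4755, 0.0181, 0.1203]
ee_rot: [[-0.998, -0.066, -0.001], [-0.066, 0.998, -0.005], [0.002, -0.005, -1.0]]
wrist_force: [-3.0, -6.0, -7.5]
finger_gap: 0.206
grasp_force: 20.5
```

Call:
{"api": "servo_tool", "payload": {"series": [0,0,0,0,0,0,0.01,0,0,0,0,0,0,0.01,0,0,0,0,0,0,0.01,0,0,0,0,0,0,0.01,0,0,0,0,0,0,0.01,0,0,0,0,0,0,0.01,0,0,0,0,0,0,0.01,0,0,0,0,0,0,0.01]}}

```text
clock: 12.35
ee_pos: [0.4755, 0.0181, 0.1203]
ee_rot: [[-0.998, -0.066, -0.001], [-0.066, 0.998, -0.005], [0.002, -0.005, -1.0]]
wrist_force: [-3.2, -5.7, -8.6]
finger_gap: 0.204
grasp_force: 20.5
```

```bash
python3 see.py
```

```text
12.35 [0.4755 0.0181 0.1203] [[-0.9978, -0.0664], [-0.0664, 0.9978]] [-3.2 -5.7 -8.6] ang 179.95 r 0.0849 0.204 20.53918719291687
scene ((1145, np.float64(0.1214154869597871)), (272, np.float64(0.1299730459454142)), (940, np.float64(0.0176849786157533)), 8.5575589856271)
side ((723, np.float64(0.1241194049036074)), (253, np.float64(0.1321234595571078)), (990, np.float64(0.020037485700705404)), 8.004054653500404)
```

Call:
{"api": "servo_tool", "payload": {"series": [0,0,0,0,0,0,0.01,0,0,0,0,0,0,0.01,0,0,0,0,0,0,0.01,0,0,0,0,0,0,0.01,0,0,0,0,0,0,0.01,0,0,0,0,0,0,0.01,0,0,0,0,0,0,0.01,0,0,0,0,0,0,0.01]}}

```text
clock: 13.25
ee_pos: [0.4755, 0.0181, 0.1202]
ee_rot: [[-0.998, -0.066, -0.001], [-0.066, 0.998, -0.005], [0.002, -0.005, -1.0]]
wrist_force: [-3.3, -6.5, -8.1]
finger_gap: 0.201
grasp_force: 20.5
```

Call:
{"api": "servo_tool", "payload": {"series": [0,0,0,0,0,0,0.01,0,0,0,0,0,0,0.01,0,0,0,0,0,0,0.01,0,0,0,0,0,0,0.01]}}

```text
clock: 13.65
ee_pos: [0.4755, 0.0181, 0.1203]
ee_rot: [[-0.998, -0.066, -0.001], [-0.066, 0.998, -0.005], [0.002, -0.005, -1.0]]
wrist_force: [-4.5, -5.5, -8.5]
finger_gap: 0.203
grasp_force: 20.5
```

```bash
python3 see.py
```

```text
13.65 [0.4755 0.0181 0.1203] [[-0.9978, -0.0664], [-0.0663, 0.9978]] [-4.5 -5.5 -8.5] ang 179.96 r 0.0849 0.203 20.53929179906845
scene ((1144, np.float64(0.1215628583463173)), (255, np.float64(0.12534499022725532)), (958, np.float64(0.01774921338866975)), 3.782131880938011)
side ((725, np.float64(0.12395255163728913)), (246, np.float64(0.12750461701913085)), (996, np.float64(0.019958009913045693)), 3.552065381841718)
```

Call:
{"api": "servo_tool", "payload": {"series": [0,0,0,0,0,0,0.01,0,0,0,0,0,0,0.01,0,0,0,0,0,0,0.01,0,0,0,0,0,0,0.01,-0.0001,0.0017,0,0,0,1.15,0.01,-0.0001,0.0017,0,0,0,1.15,0.01,-0.0001,0.0017,0,0,0,1.15,0.01,-0.0001,0.0017,0,0,0,1.15,0.01]}}

```text
clock: 14.55
ee_pos: [0.476, 0.0246, 0.1203]
ee_rot: [[-1.0, 0.015, -0.001], [0.015, 1.0, -0.005], [0.001, -0.005, -1.0]]
wrist_force: [-2.4, -6.9, -8.7]
finger_gap: 0.203
grasp_force: 20.6
```

```bash
python3 see.py
```

```text
14.55 [0.476  0.0246 0.1203] [[-0.9999, 0.0149], [0.0149, 0.9999]] [-2.4 -6.9 -8.7] ang 175.52 r 0.0847 0.203 20.562424957752228
scene ((1147, np.float64(0.12157954668147064)), (273, np.float64(0.12334273061018952)), (954, np.float64(0.017885620681340197)), 1.763183928718881)
side ((731, np.float64(0.12395153860009434)), (247, np.float64(0.12547357899002243)), (997, np.float64(0.020086997594070954)), 1.522040389928092)
```

Call:
{"api": "servo_tool", "payload": {"series": [-0.0002,0.0022,0,0,0,1.5,0.01,-0.0002,0.0022,0,0,0,1.5,0.01,-0.0002,0.0022,0,0,0,1.5,0.01,-0.0002,0.0022,0,0,0,1.5,0.01,-0.0002,0.0022,0,0,0,1.5,0.01,-0.0002,0.0022,0,0,0,1.5,0.01,-0.0002,0.0022,0,0,0,1.5,0.01,-0.0002,0.0022,0,0,0,1.5,0.01]}}

```text
clock: 15.45
ee_pos: [0.4796, 0.0418, 0.1203]
ee_rot: [[-0.975, 0.223, -0.0], [0.223, 0.975, -0.006], [-0.001, -0.006, -1.0]]
wrist_force: [-1.3, -7.4, -9.6]
finger_gap: 0.2
grasp_force: 20.6
```

```bash
python3 see.py; python3 -c "
from rig import manip
import cv2
d=manip.get_image('side')['img'][90:250,190:310,::-1];cv2.imwrite('pics/s2.png',cv2.resize(d,None,fx=3.7,fy=3.7,interpolation=2))"
```

```text
15.45 [0.4796 0.0418 0.1203] [[-0.9749, 0.2229], [0.2228, 0.9748]] [-1.3 -7.4 -9.6] ang 163.6 r 0.0842 0.2 20.581446290016174
scene ((1137, np.float64(0.12145232546232143)), (263, np.float64(0.12337892487556346)), (956, np.float64(0.017735519383227094)), 1.926599413242025)
side ((711, np.float64(0.12385256378133469)), (264, np.float64(0.12569071206589322)), (963, np.float64(0.020078050777285528)), 1.8381482845585273)
```

View pics/s2.png

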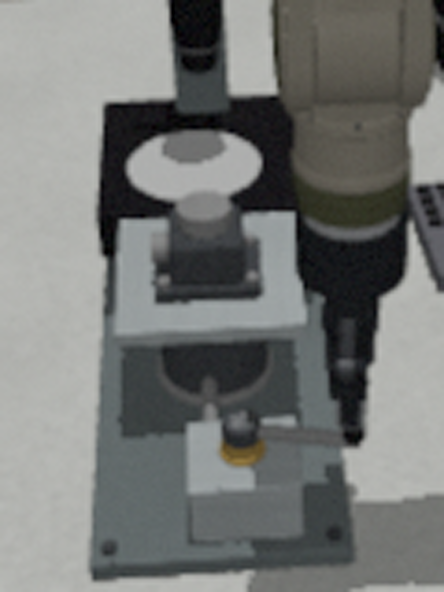

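The plate is level with the black stage (edge at rows 210–225), and the arm and hand are clear of it. I bring the crank home in small steps, watching the force.

Call:
{"api": "servo_tool", "payload": {"series": [-0.0001,0.0012,0,0,0,0.8,0.01,-0.0001,0.0012,0,0,0,0.8,0.01,-0.0001,0.0012,0,0,0,0.8,0.01,-0.0001,0.0012,0,0,0,0.8,0.01,0,0,0,0,0,0,0.01]}}

```text
clock: 16.1
ee_pos: [0.4813, 0.0463, 0.1203]
ee_rot: [[-0.961, 0.276, -0.0], [0.276, 0.961, -0.006], [-0.001, -0.006, -1.0]]
wrist_force: [-1.4, -7.8, -10.0]
finger_gap: 0.2
grasp_force: 20.5
```

Call:
{"api": "servo_tool", "payload": {"series": [0,0.0006,0,0,0,0.4,0.01,0,0.0006,0,0,0,0.4,0.01,0,0,0,0,0,0,0.01]}}

```text
clock: 16.4
ee_pos: [0.4817, 0.0474, 0.1203]
ee_rot: [[-0.957, 0.289, -0.0], [0.289, 0.957, -0.006], [-0.002, -0.006, -1.0]]
wrist_force: [-1.5, -7.7, -10.3]
finger_gap: 0.205
grasp_force: 20.5
```

Call:
{"api": "servo_tool", "payload": {"series": [0,0.0006,0,0,0,0.4,0.01,0,0,0,0,0,0,0.01]}}

```text
clock: 16.6
ee_pos: [0.4819, 0.0479, 0.1203]
ee_rot: [[-0.955, 0.296, -0.0], [0.296, 0.955, -0.006], [-0.002, -0.006, -1.0]]
wrist_force: [-1.9, -7.4, -10.1]
finger_gap: 0.204
grasp_force: 20.5
```

Call:
{"api": "servo_tool", "payload": {"series": [0,0.0006,0,0,0,0.4,0.01,0,0,0,0,0,0,0.01]}}

```text
clock: 16.8
ee_pos: [0.4821, 0.0484, 0.1202]
ee_rot: [[-0.953, 0.303, -0.0], [0.303, 0.953, -0.006], [-0.002, -0.006, -1.0]]
wrist_force: [-1.8, -7.6, -9.6]
finger_gap: 0.204
grasp_force: 20.5
```

Still moving freely; the force is at the normal closing level (about 7.6 N).

Call:
{"api": "servo_tool", "payload": {"series": [0,0.0007,0,0,0,0.3,0.01,0,0,0,0,0,0,0.01]}}

```text
clock: 17.0
ee_pos: [0.4823, 0.049, 0.1203]
ee_rot: [[-0.951, 0.308, 0.0], [0.308, 0.951, -0.006], [-0.002, -0.006, -1.0]]
wrist_force: [-1.0, -9.2, -9.8]
finger_gap: 0.202
grasp_force: 20.5
```

Call:
{"api": "servo_tool", "payload": {"series": [0,0.0007,0,0,0,0.3,0.01,0,0,0,0,0,0,0.01]}}

```text
clock: 17.2
ee_pos: [0.4825, 0.0494, 0.1203]
ee_rot: [[-0.95, 0.313, -0.0], [0.313, 0.95, -0.007], [-0.002, -0.007, -1.0]]
wrist_force: [-1.4, -10.1, -10.2]
finger_gap: 0.199
grasp_force: 20.7
```

Call:
{"api": "servo_tool", "payload": {"series": [0,0.0008,0,0,0,0,0.01,0,0,0,0,0,0,0.01]}}

```text
clock: 17.4
ee_pos: [0.4826, 0.0496, 0.1203]
ee_rot: [[-0.95, 0.313, -0.0], [0.313, 0.95, -0.008], [-0.002, -0.008, -1.0]]
wrist_force: [-1.7, -12.2, -8.7]
finger_gap: 0.201
grasp_force: 20.9
```

Call:
{"api": "servo_tool", "payload": {"series": [0,0.0008,0,0,0,0,0.01,0,0,0,0,0,0,0.01]}}

```text
clock: 17.6
ee_pos: [0.4827, 0.0498, 0.1203]
ee_rot: [[-0.949, 0.314, -0.001], [0.314, 0.949, -0.009], [-0.002, -0.009, -1.0]]
wrist_force: [-3.0, -14.1, -8.7]
finger_gap: 0.198
grasp_force: 21.2
```

Call:
{"api": "servo_tool", "payload": {"series": [0,-0.0015,0.0008,0,0,0,0.01,0,-0.0015,0,0,0,0,0.01,0,0,0,0,0,0,0.01]}}

```text
clock: 17.9
ee_pos: [0.4826, 0.0496, 0.1202]
ee_rot: [[-0.95, 0.312, 0.002], [0.312, 0.95, -0.003], [-0.002, -0.003, -1.0]]
wrist_force: [-2.8, -5.6, -4.2]
finger_gap: 0.204
grasp_force: 21.0
```

Call:
{"api": "servo_tool", "payload": {"series": [0,-0.001,0.0003,0,0,0,0.01,0,0,0,0,0,0,0.01]}}

```text
clock: 18.1
ee_pos: [0.4826, 0.0496, 0.1201]
ee_rot: [[-0.95, 0.311, 0.002], [0.311, 0.95, -0.002], [-0.003, -0.001, -1.0]]
wrist_force: [-2.2, -4.9, -0.6]
finger_gap: 0.203
grasp_force: 21.2
```

Call:
{"api": "servo_tool", "payload": {"series": [0,0,0,0,0,0,0.022,0,0,0,0,0,0,0.03,0,0,0,0,0,0,0.04,0,0,0,0,0,0,0.045,0,0,0,0,0,0,0.045]}}

```text
clock: 18.6
ee_pos: [0.4818, 0.0505, 0.1193]
ee_rot: [[-0.951, 0.31, 0.0], [0.31, 0.951, 0.0], [-0.0, 0.0, -1.0]]
wrist_force: [0.1, 0.5, -0.3]
finger_gap: 0.526
grasp_force: 0.0
```

```bash
python3 see.py
```

```text
18.6 [0.4818 0.0505 0.1193] [[-0.9507, 0.3102], [0.3102, 0.9507]] [ 0.1  0.5 -0.3] ang 157.52 r 0.0851 0.526 0.0
scene ((1142, np.float64(0.12144855299443152)), (264, np.float64(0.12311197386095013)), (952, np.float64(0.017711672535657252)), 1.6634208665186057)
side ((694, np.float64(0.1238838247887698)), (259, np.float64(0.12562733872640242)), (977, np.float64(0.01988010401404383)), 1.7435139376326125)
```

Call:
{"api": "servo_tool", "payload": {"series": [0,0,-0.02,0,0,0,0.045,0,0,-0.03,0,0,0,0.045,0,0,-0.03,0,0,0,0.045,0,0,-0.03,0,0,0,0.045,0.02,0.03,-0.01,0,0,0,0.05,0.02,0.03,0,0,0,0,0.05,0,0,0,0,0,0,0.05,0,0,0,0,0,0,0.05]}}

```text
clock: 19.5
ee_pos: [0.462, 0.1203, 0.2392]
ee_rot: [[-0.951, 0.309, 0.0], [0.309, 0.951, -0.0], [-0.0, -0.0, -1.0]]
wrist_force: [-0.2, -0.8, 0.5]
finger_gap: 0.581
grasp_force: 0.0
```

```bash
python3 - <<'E'
from see import *
W=cloud(manip.get_image("side"));W0=cloud(np.load("side0.npz"))
for w in(W0,W):
    for r in (.03,.025):
        m=(w[...,2]>.108)&(w[...,2]<.16)&(np.hypot(w[...,0]-.48,w[...,1]-.05)<r);print("knob",m.sum(),w[m].mean(0).round(4))
print(heights())
E
```

```text
knob 109 [0.4831 0.0531 0.1346]
knob 109 [0.4831 0.0531 0.1346]
knob 108 [0.4833 0.054  0.1342]
knob 108 [0.4833 0.054  0.1342]
{'scene': ((1136, np.float64(0.1213830712692398)), (267, np.float64(0.12334493584631179)), (955, np.float64(0.01790696882205267)), 1.9618645770719811), 'side': ((795, np.float64(0.12394440945079954)), (255, np.float64(0.12558208602286336)), (969, np.float64(0.020016816923253078)), 1.6376765720638176)}
```

The crank is back at its starting (closed) position, and the plate is at rest about 1.7 mm above flush, so I'm handing in.

```bash
python3 -c "
from rig import manip
print(manip.hand_in())"
```

```text
the job is handed in; nothing more can be done
None
```

I handed the job in after about 20 s: the valve is closed on its stop (about 14 N at the knob), the plate is at rest about 1.7 mm above the stage top (limit 4 mm), and the fastest sinking I measured was roughly 24 mm/s; the hand-in returned no verdict.

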